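Put three swapped bench containers back on their own mats

ROBOT

A 6-joint arm with a two-finger parallel gripper is mounted at the origin on a cart in front of the work surface, level with it; the furniture and walls round the work are solid. World frame = base frame: x ahead of the robot, y to its left, z up, the work surface at z = 0. Lengths are in m, angles in rad, forces in N, time in s.
With the tool pointing down it reaches from about 0.4 to 0.825 m from the base axis. Payload 7 kg.
Tool frame: the origin (TCP) lies on the front face of the gripper's body, between the roots of the fingers; the fingertips stand 66 mm ahead of it and the grasp point (between the pads) lies 47 mm ahead of it; z points along the fingers, y is the line along which they close (so a half turn about z gives the same grasp; the last joint's range is limited). The gripper opens to 88 mm and grips with 3 to 60 N. Pads are 19 mm wide; open, the fingers measure 130 mm over their backs; the gripper's body (78 mm by 193 mm) begins 47 mm behind the grasp point.
Start: joints at [-0.896, 0.359, 0.012, 0, -1.224, -0.288], TCP at [0.255, -0.625, 0.292] pointing down, gripper open.
Joint ranges: [-3.07, 3.07], [-1.43, 2.12], [-1.02, 1.25], [-3.03, 1.67], [-3.05, -0], [-3.03, 3.03]. Speed limits (rad/s): [2.39, 2.39, 3.01, 3.14, 3.14, 3.14].

INTERFACE

Orientations are given as [roll, pitch, yaw] about the fixed x, y, z axes, in that order (R = Rz(yaw) Ry(pitch) Rx(roll)).
In Python, from station import arm gives the robot as it stands. The module is installed in compiled form; this text tells all that it offers.
- The arm moves only by the tool move_arm, never from a script. Its argument "increments" is a list of rows, each an object of numbers: "jaw": the gripper command: -1 is shut, 1 is fully open, values between are in proportion; "dx", "dy", "dz": the shift along the tool's x, y, z in m; "twist": the turn about the tool's z in rad. A call has 1 to 12 rows; each row shifts and turns the commanded pose from where the row before left it, along the tool's axes as they then stand; what a row does not reach is not made up. A row lasts 1/12 s, in which the tool goes at most 41.7 mm and 7.16 degrees, less where a joint would pass 70% of its speed; a pose out of reach is approached as far as the arm can. A call is refused whole if a number of a shift passes 0.0417 or a number of a turn 0.125, either way. A call with a gripper value outside its range is refused whole. The fingers move at their own pace and stop on an object; "force" is the grip in N (left out, the last holds). Time passes only in rows, so rows that do not move let the fingers close. It gives the time, the measured TCP pose, the force, the opening and the grip force at its end, in the units of the state.
- arm.get_state(): the state, without advancing time (a new reading comes with each control period).
- arm.grab_frame(name): name is "scene" or "top" or "wrist"; returns the picture (420x560x3 uint8, blue, green, red); there is no depth.
- arm.camera_info(name): a dict with "K" (3x3 intrinsics, pixels), "extrinsics" (4x4, takes a point from camera to world coordinates). Camera axes: x right, y down, z forward; pixel columns grow to the right and rows downward; lengths in m; the calibration is good to about 2 mm. A picture is of the moment at which its call begins: read the wrist's pose just before it. camera_info takes no time and is no camera call; for the wrist camera it gives the pose at the moment of the call.
- arm.job_done(): hands the job in; it is judged then, once.
Trained networks look in the newest picture that a camera, given by its name, has taken for a name from the list of things; names that differ only in an ending like _2 or _b are one class to them, and where a whole thing is asked for, a point or a joint stands for the part that bears it (a point fixed in the world has none). Each returns a list of dicts, best first, with "score" (0 to 1); they miss things now and then, are a little off and sometimes report something else, mostly with a low value. They report only what shows in the picture. A call takes as long as a camera call. They do not tell look-alikes from the thing itself.
- arm.find_in(camera, name): "position" ([x, y, z] in m, in world coordinates, good to about 4 mm: the middle of the surface that is visible of it).
- arm.silhouettes(camera, name): "pixels" (420x560 bool, what is visible of it).
- arm.pinpoint(camera, name): "position" ([x, y, z] in m, in world coordinates, good to about 4 mm: a listed point, or the origin of a listed thing).
The state is a dict: "t": time; "q": joint angles; "qd": joint speeds; "joint_efforts": joint torques, N m; "eef_pos": TCP position; "ee_rot": TCP orientation; "force": force on the tool from outside, world axes, zero at the start; "moment": the same for the moment, N m; "width": finger opening in m; "gripper_force": force on a finger pad.
Only numpy, scipy, OpenCV 4.12 (cv2) and the standard library are available. Lean on these libraries where they do the work, as an engineer would, in place of code of your own. Each camera call takes 0.05 s, during which the arm holds its last target. There are 200 camera calls.

TASK

The three containers at this bench place have been put back on each other's mats. Stand the jar in the middle of the round cork mat, the whitish bottle with the blue cap in the middle of the square black mat and the small dropper bottle in the middle of the oblong steel plate; where a mat is still taken, set a container down on a free patch of bench on the way. Keep them upright, set them down gently without dropping them, and leave the timer, the beaker and the roll of tape where they are.

Things in the scene. Friction and masses are not known exactly. Their poses are not given: they have to be found in the camera images.
- sample_jar: Empty clear sample jar with a wide red screw lid, upright, 92 mm high; body 60 mm in diameter up to 78 mm, the lid above it 66 mm in diameter (fixed to the jar). About 0.07 kg. Origin: centre of its underside; z up along its axis. At the start it stands on a wrong mat.
- white_bottle: Whitish, partly see-through reagent bottle with a blue screw cap and a label on one side, upright, 106 mm high; body 56 mm in diameter, straight sides from its base to about 75 mm, then a shoulder to the narrower cap (about 38 mm in diameter). About 0.18 kg. Origin: centre of its underside; z up along its axis. At the start it stands on a wrong mat.
- dropper: Small black dropper bottle with a grey pointed nozzle, upright, 82 mm high; body 33 mm in diameter up to 50 mm, collar 27 mm in diameter up to 64 mm, nozzle 12 mm in diameter above. About 0.045 kg. Origin: centre of its underside; z up along its axis. At the start it stands on a wrong mat.
- round_mat: Round cork mat, 100 mm in diameter, 6 mm thick, flat, fixed to the bench; the jar's place. Origin: centre of its underside, on the bench (its top is 6 mm above).
- square_mat: Square black ribbed rubber mat, 90 x 90 mm, 6 mm thick, flat, fixed to the bench; the white bottle's place. Origin: centre of its underside, on the bench (its top is 6 mm above); x and y along its sides.
- oblong_plate: Oblong dark grey steel plate, 130 mm (its x) by 70 mm (its y), 6 mm thick, flat, fixed to the bench; the dropper bottle's place. Origin: centre of its underside, on the bench (its top is 6 mm above).
- lab_timer: Bystander: white digital timer, stands on the bench, footprint 35 mm (its x) by 62 mm (its y), 62 mm high. Origin: centre of its underside. Leave it alone.
- glass_beaker: Bystander: small clear glass beaker, about 63 mm in diameter at the rim, 70 mm high. Origin: centre of its underside. Leave it alone.
- tape_roll: Bystander: flat green roll of tape lying on the bench, 63 mm in diameter, 19 mm high. Origin: centre of its underside. Leave it alone.
There are look-alikes about, which are no part of the job. Leave any purple look-alike of the oblong_plate alone.

How it is judged:
By the outcome, as a careful person would: the job done as asked, in the order asked, and still so for the second after the job is handed in, with the robot touching nothing.
It also fails if it takes over 120 s, if anything falls off the work surface, if the arm or the gripper's body presses on something with over 40 N, if the wrist force passes 120 N, or if a joint passes its speed limit or range.

## Working session

There is one attempt and no reset: what is moved stays moved. The work goes in short steps, Python scripts to look and compute and a tool call to move; the robot and the scene stay as the last step left them, time stands still between calls to the robot, and variables do not carry over. Pictures are saved under pics/ and viewed, at most 14 in all, crops included, and the job is handed in when it is done.

Besides the shell and the picture viewer there is one more tool, called after "Call:" as name([rows], argument=value, ...), one row to a line, values as JSON. move_arm: Moves the arm, as the interface text tells. Its arguments: {"type":"object","properties":{"increments":{"type":"array"},"force":{"type":"number"}},"required":["increments"]}

```bash
mkdir -p pics
python3 - <<'E'
from station import arm
import cv2,numpy as np
s=arm.get_state();print(s['t'],s['eef_pos'],s['ee_rot'],s['width'])
for c in ['scene','top']:
    cv2.imwrite(f'pics/{c}0.png',arm.grab_frame(c))
    for n in ['sample_jar','white_bottle','dropper','round_mat','square_mat','oblong_plate','lab_timer','glass_beaker','tape_roll']:
        print(c,n,[(np.round(d['position'],3).tolist(),round(d['score'],2)) for d in arm.pinpoint(c,n)])
E
```

```text
0.0 [ 0.25444785 -0.62477887  0.29123561] [ 3.13995021e+00 -1.21990411e-04 -2.75496449e+00] 0.08737596657164148
scene sample_jar [([0.528, -0.002, 0.009], 0.63), ([0.657, -0.137, 0.004], 0.36)]
scene white_bottle []
scene dropper [([0.463, -0.305, 0.007], 0.72), ([0.528, -0.001, 0.013], 0.37)]
scene round_mat [([0.466, -0.295, 0.006], 0.79)]
scene square_mat [([0.527, -0.006, -0.001], 0.54)]
scene oblong_plate [([0.689, 0.347, -0.002], 0.48)]
scene lab_timer [([0.681, 0.182, -0.001], 0.85), ([0.465, -0.305, 0.005], 0.16)]
scene glass_beaker [([0.658, -0.133, 0.004], 0.88), ([0.526, -0.005, -0.0], 0.16)]
scene tape_roll [([0.367, -0.048, 0.001], 0.77)]
top sample_jar [([0.53, -0.006, 0.004], 0.6)]
top white_bottle [([0.471, 0.334, 0.006], 0.56)]
top dropper [([0.466, -0.3, 0.004], 0.55), ([0.659, -0.14, -0.002], 0.41)]
top round_mat [([0.464, -0.294, 0.0], 0.83)]
top square_mat [([0.527, -0.008, -0.004], 0.82)]
top oblong_plate [([0.468, 0.336, 0.004], 0.91), ([0.69, 0.35, 0.0], 0.89)]
top lab_timer [([0.677, 0.178, 0.007], 0.51)]
top glass_beaker [([0.663, -0.139, -0.001], 0.73)]
top tape_roll [([0.372, -0.045, 0.001], 0.62)]
```

View pics/scene0.png

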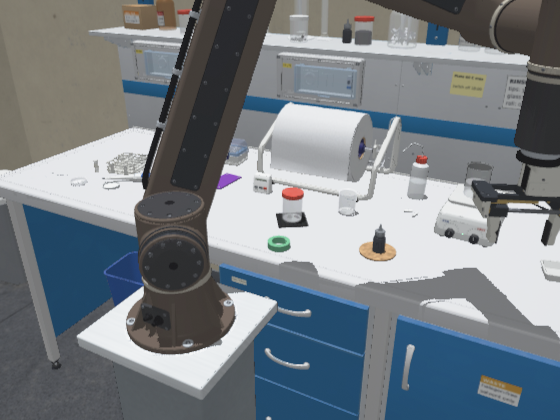

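View pics/top0.png

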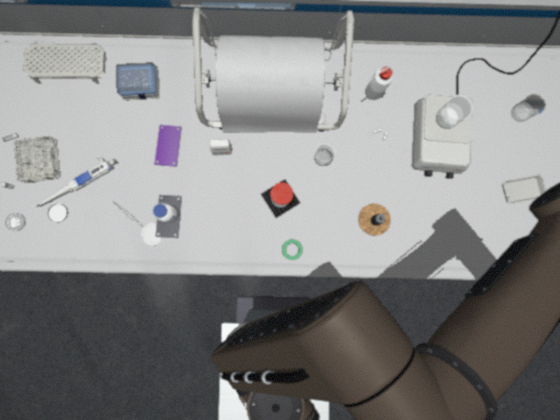

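The scene view shows the jar at (292,205) on the black square mat and the dropper at (379,240) on the cork mat. The top view shows the bottle at (163,212) on the grey plate; the purple plate at (168,146) is the decoy. The spot near (0.47,-0.15) is free for the dropper.

Call:
move_arm([
  {"jaw": 1, "twist": 0.12},
  {"twist": 0.12},
  {"twist": 0.12},
  {"twist": 0.026},
  {"dx": -0.02, "dy": 0.03},
  {"dx": -0.02, "dy": 0.03},
  {"dx": -0.02, "dy": 0.03},
  {"dx": -0.02, "dy": 0.03},
  {"dx": -0.02, "dy": 0.03},
  {"dx": -0.02, "dy": 0.03},
  {"dx": -0.02, "dy": 0.03},
  {"dx": -0.02, "dy": 0.03},
])

```text
$.increments[0]: bad value
```

Call:
move_arm([
  {"dx": -0.02, "dy": 0.03},
  {"dx": -0.02, "dy": 0.03},
  {"dx": -0.01, "dy": 0.025},
  {},
])

```text
$.increments[0]: bad value
```

```bash
cat > h.py <<'E'
from station import arm
import cv2,numpy as np
def look(names,cam='wrist',pic=None):
    s=arm.get_state();print(round(s['t'],2),np.round(s['eef_pos'],4),np.round(s['ee_rot'],4),round(s['width'],4),np.round(s['force'],1),s['gripper_force'])
    f=arm.grab_frame(cam)
    if pic: cv2.imwrite(f'pics/{pic}.png',f)
    for n in names:
        print(cam,n,[(np.round(d['position'],4).tolist(),round(d['score'],2)) for d in arm.pinpoint(cam,n)])
    return f
def back(cam,uv,z):
    c=arm.camera_info(cam);T=np.array(c['extrinsics']);r=T[:3,:3]@np.linalg.solve(c['K'],[uv[0],uv[1],1]);o=T[:3,3]
    return o+r*(z-o[2])/r[2]
def sil(cam,name,z):
    for d in arm.silhouettes(cam,name):
        m=d['pixels'].astype(np.uint8);ys,xs=np.nonzero(m)
        h=cv2.convexHull(np.c_[xs,ys].astype(np.float32))
        P=np.array([back(cam,p,z)[:2] for p in h[:,0]],np.float32)
        print('sil',name,round(d['score'],2),[xs.min(),xs.max(),ys.min(),ys.max()],cv2.minAreaRect(P),cv2.minEnclosingCircle(P))
E
python3 - <<'E'
from h import *
look(['dropper','round_mat'],pic='w1')
sil('wrist','round_mat',.006)
look(['round_mat'],'top')
for n in ['round_mat','square_mat','oblong_plate']: sil('top',n,.006)
E
```

```text
1.0 [ 0.2546 -0.6251  0.2922] [-3.1415 -0.     -2.7548] 0.0874 [ 0.3 -0.6  0.9] 0.0
wrist dropper []
wrist round_mat []
sil round_mat 0.57 [np.int64(400), np.int64(415), np.int64(404), np.int64(419)] ((0.5031871795654297, -0.3157362639904022), (0.028666503727436066, 0.022155698388814926), 22.962905883789062) ((0.5019029974937439, -0.31199026107788086), 0.015527489595115185)
1.2 [ 0.2546 -0.6251  0.2922] [-3.1415  0.     -2.7548] 0.0877 [-0.4  0.4  0.5] 0.0
top round_mat [([0.465, -0.2965, 0.0009], 0.96)]
sil round_mat 0.73 [np.int64(358), np.int64(390), np.int64(204), np.int64(235)] ((0.46927663683891296, -0.2983199954032898), (0.09635598212480545, 0.09745310246944427), 45.05157470703125) ((0.46939292550086975, -0.29793721437454224), 0.0498933419585228)
sil square_mat 0.82 [np.int64(261), np.int64(299), np.int64(179), np.int64(217)] ((0.5288168787956238, -0.009115204215049744), (0.09075368940830231, 0.09292583167552948), 32.71775817871094) ((0.5288599729537964, -0.007786721922457218), 0.06094026193022728)
sil oblong_plate 0.93 [np.int64(156), np.int64(181), np.int64(195), np.int64(237)] ((0.4663606882095337, 0.33150023221969604), (0.12924757599830627, 0.07312696427106857), 0.30959996581077576) ((0.4663865566253662, 0.3297145366668701), 0.07097624987363815)
sil oblong_plate 0.57 [np.int64(154), np.int64(180), np.int64(125), np.int64(166)] ((0.6883513927459717, 0.3465737998485565), (0.07304882258176804, 0.12915992736816406), 86.40681457519531) ((0.6879042983055115, 0.3454630672931671), 0.07078119367361069)
```

Call:
move_arm([
  {"jaw": 1, "dx": 0, "dy": 0, "dz": 0, "twist": 0.12},
  {"jaw": 1, "dx": 0, "dy": 0, "dz": 0, "twist": 0.12},
  {"jaw": 1, "dx": 0, "dy": 0, "dz": 0, "twist": 0.12},
  {"jaw": 1, "dx": 0, "dy": 0, "dz": 0, "twist": 0.026},
  {"jaw": 1, "dx": -0.02, "dy": 0.03, "dz": 0, "twist": 0},
  {"jaw": 1, "dx": -0.02, "dy": 0.03, "dz": 0, "twist": 0},
  {"jaw": 1, "dx": -0.02, "dy": 0.03, "dz": 0, "twist": 0},
  {"jaw": 1, "dx": -0.02, "dy": 0.03, "dz": 0, "twist": 0},
  {"jaw": 1, "dx": -0.02, "dy": 0.03, "dz": 0, "twist": 0},
  {"jaw": 1, "dx": -0.02, "dy": 0.03, "dz": 0, "twist": 0},
  {"jaw": 1, "dx": -0.02, "dy": 0.03, "dz": 0, "twist": 0},
  {"jaw": 1, "dx": -0.02, "dy": 0.03, "dz": 0, "twist": 0},
])

```text
t: 2.45
eef_pos: [0.4151, -0.3834, 0.2925]
ee_rot: [-3.141, 0.001, -3.141]
force: [0.7, 0.3, -0.8]
width: 0.0878
gripper_force: 0.0
```

Call:
move_arm([
  {"jaw": 1, "dx": -0.02, "dy": 0.03, "dz": 0, "twist": 0},
  {"jaw": 1, "dx": -0.02, "dy": 0.03, "dz": 0, "twist": 0},
  {"jaw": 1, "dx": -0.01, "dy": 0.025, "dz": 0, "twist": 0},
  {"jaw": 1, "dx": 0, "dy": 0, "dz": 0, "twist": 0},
])

```text
t: 2.78
eef_pos: [0.4661, -0.2965, 0.2924]
ee_rot: [3.141, 0.001, -3.137]
force: [-0.5, -0.1, -0.6]
width: 0.0875
gripper_force: 0.0
```

Run:
```python
from h import *
look(['dropper','round_mat'],pic='w1')
sil('wrist','round_mat',.006)
print(arm.camera_info('wrist'))
```

```text
2.78 [ 0.4661 -0.2965  0.2924] [ 3.1412e+00  1.0000e-03 -3.1374e+00] 0.0875 [-0.5 -0.1 -0.6] 0.0
wrist dropper [([0.4618, -0.3005, 0.0046], 0.87)]
wrist round_mat [([0.4733, -0.2971, 0.0012], 0.81)]
sil round_mat 0.67 [np.int64(239), np.int64(319), np.int64(146), np.int64(225)] ((0.4645651876926422, -0.3013020157814026), (0.09813283383846283, 0.09758523106575012), 62.317222595214844) ((0.4647130072116852, -0.3015923798084259), 0.049692973494529724)
{'K': array([[313.22242971,   0.        , 280.43957378],
       [  0.        , 313.22242971, 211.98865164],
       [  0.        ,   0.        ,   1.        ]]), 'extrinsics': array([[-0.00124234,  0.96428358,  0.26486909,  0.39283369],
       [ 0.99999815,  0.00158756, -0.00108927, -0.29965   ],
       [-0.00147086,  0.26486724, -0.96428377,  0.38484306],
       [ 0.        ,  0.        ,  0.        ,  1.        ]])}
```

View pics/w1.png

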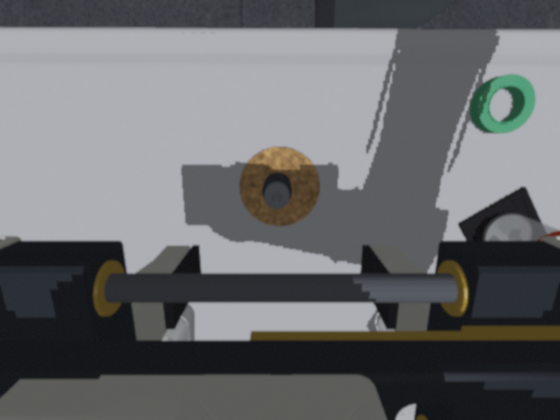

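The wrist view shows the cork mat centred at (279,186) with the dropper in its middle at (277,192), and nothing near it. I'll descend.

Call:
move_arm([
  {"jaw": 1, "dx": 0.0025, "dy": -0.0045, "dz": 0, "twist": 0},
  {"jaw": 1, "dx": 0, "dy": 0, "dz": 0.03, "twist": 0},
  {"jaw": 1, "dx": 0, "dy": 0, "dz": 0.03, "twist": 0},
  {"jaw": 1, "dx": 0, "dy": 0, "dz": 0.03, "twist": 0},
  {"jaw": 1, "dx": 0, "dy": 0, "dz": 0.03, "twist": 0},
  {"jaw": 1, "dx": 0, "dy": 0, "dz": 0.03, "twist": 0},
  {"jaw": 1, "dx": 0, "dy": 0, "dz": 0.02, "twist": 0},
  {"jaw": 1, "dx": 0, "dy": 0, "dz": 0.015, "twist": 0},
  {"jaw": 1, "dx": 0, "dy": 0, "dz": 0.014, "twist": 0},
  {"jaw": 1, "dx": 0, "dy": 0, "dz": 0, "twist": 0},
])

```text
t: 3.82
eef_pos: [0.4596, -0.3052, 0.0903]
ee_rot: [3.14, -0.005, 3.14]
force: [-0.6, 0.1, -0.1]
width: 0.0876
gripper_force: 0.0
```

Call:
move_arm([
  {"jaw": 0.2, "dx": 0, "dy": 0, "dz": 0, "twist": 0},
  {"jaw": 0, "dx": 0, "dy": 0, "dz": 0, "twist": 0},
  {"jaw": -0.1, "dx": 0, "dy": 0, "dz": 0, "twist": 0},
  {"jaw": -0.2, "dx": 0, "dy": 0, "dz": 0, "twist": 0},
  {"jaw": -0.3, "dx": 0, "dy": 0, "dz": 0, "twist": 0},
  {"jaw": -0.5, "dx": 0, "dy": 0, "dz": 0, "twist": 0},
  {"jaw": -1, "dx": 0, "dy": 0, "dz": 0, "twist": 0},
  {"jaw": -1, "dx": 0, "dy": 0, "dz": 0, "twist": 0},
  {"jaw": -1, "dx": 0, "dy": 0, "dz": 0, "twist": 0},
  {"jaw": -1, "dx": 0, "dy": 0, "dz": 0, "twist": 0},
], force=10)

```text
t: 4.65
eef_pos: [0.4619, -0.3044, 0.0933]
ee_rot: [3.142, 0.0, -3.141]
force: [-0.5, 1.3, 1.1]
width: 0.0322
gripper_force: 10.0
```

Call:
move_arm([
  {"jaw": -1, "dx": 0, "dy": 0, "dz": -0.01, "twist": 0},
  {"jaw": -1, "dx": 0, "dy": 0, "dz": -0.02, "twist": 0},
  {"jaw": -1, "dx": 0, "dy": 0, "dz": -0.02, "twist": 0},
  {"jaw": -1, "dx": 0, "dy": 0.01, "dz": 0, "twist": 0},
  {"jaw": -1, "dx": 0, "dy": 0.02, "dz": 0, "twist": 0},
  {"jaw": -1, "dx": 0, "dy": 0.025, "dz": 0, "twist": 0},
  {"jaw": -1, "dx": 0, "dy": 0.025, "dz": 0, "twist": 0},
  {"jaw": -1, "dx": 0, "dy": 0.025, "dz": 0, "twist": 0},
  {"jaw": -1, "dx": 0, "dy": 0.02, "dz": 0, "twist": 0},
  {"jaw": -1, "dx": 0, "dy": 0.015, "dz": 0, "twist": 0},
  {"jaw": -1, "dx": 0, "dy": 0, "dz": 0, "twist": 0},
])

```text
t: 5.57
eef_pos: [0.4616, -0.1624, 0.1436]
ee_rot: [3.141, 0.001, -3.139]
force: [-0.4, -0.0, -0.6]
width: 0.0322
gripper_force: 10.0
```

Call:
move_arm([
  {"jaw": -1, "dx": 0, "dy": 0, "dz": 0.015, "twist": 0},
  {"jaw": -1, "dx": 0, "dy": 0, "dz": 0.015, "twist": 0},
  {"jaw": -1, "dx": 0, "dy": 0, "dz": 0.01, "twist": 0},
  {"jaw": -1, "dx": 0, "dy": 0, "dz": 0.006, "twist": 0},
  {"jaw": -1, "dx": 0, "dy": 0, "dz": 0.004, "twist": 0},
  {"jaw": -1, "dx": 0, "dy": 0, "dz": 0.002, "twist": 0},
  {"jaw": -1, "dx": 0, "dy": 0, "dz": 0.002, "twist": 0},
  {"jaw": -1, "dx": 0, "dy": 0, "dz": 0, "twist": 0},
  {"jaw": -1, "dx": 0, "dy": 0, "dz": 0, "twist": 0},
])

```text
t: 6.32
eef_pos: [0.4619, -0.1645, 0.0895]
ee_rot: [-3.142, 0.001, -3.141]
force: [-0.5, -0.2, -0.6]
width: 0.0321
gripper_force: 10.0
```

Call:
move_arm([
  {"jaw": -1, "dx": 0, "dy": 0, "dz": 0.001, "twist": 0},
  {"jaw": -1, "dx": 0, "dy": 0, "dz": 0.001, "twist": 0},
  {"jaw": -1, "dx": 0, "dy": 0, "dz": 0, "twist": 0},
  {"jaw": -1, "dx": 0, "dy": 0, "dz": 0, "twist": 0},
])

```text
t: 6.65
eef_pos: [0.4618, -0.1644, 0.0872]
ee_rot: [3.142, 0.0, -3.141]
force: [0.2, -0.0, -1.4]
width: 0.0322
gripper_force: 10.0
```

Run:
```python
from h import *
look([])
```

```text
6.65 [ 0.4618 -0.1644  0.0872] [ 3.1416e+00  2.0000e-04 -3.1408e+00] 0.0322 [ 0.2 -0.  -1.4] 9.999184911284829
```

Call:
move_arm([
  {"jaw": -1, "dx": 0, "dy": 0, "dz": 0.0007, "twist": 0},
  {"jaw": -1, "dx": 0, "dy": 0, "dz": 0, "twist": 0},
  {"jaw": -1, "dx": 0, "dy": 0, "dz": 0, "twist": 0},
])

```text
t: 6.95
eef_pos: [0.462, -0.1644, 0.0871]
ee_rot: [-3.141, 0.001, -3.14]
force: [-1.5, 1.6, 7.4]
width: 0.0322
gripper_force: 10.0
```

Contact at 7 N upward. Release slowly, then rise.

Call:
move_arm([
  {"jaw": -0.2, "dx": 0, "dy": 0, "dz": 0, "twist": 0},
  {"jaw": -0.1, "dx": 0, "dy": 0, "dz": 0, "twist": 0},
  {"jaw": 0.1, "dx": 0, "dy": 0, "dz": 0, "twist": 0},
  {"jaw": 0.4, "dx": 0, "dy": 0, "dz": 0, "twist": 0},
  {"jaw": 1, "dx": 0, "dy": 0, "dz": 0, "twist": 0},
  {"jaw": 1, "dx": 0, "dy": 0, "dz": 0, "twist": 0},
  {"jaw": 1, "dx": 0, "dy": 0, "dz": 0, "twist": 0},
  {"jaw": 1, "dx": 0, "dy": 0, "dz": -0.01, "twist": 0},
  {"jaw": 1, "dx": 0, "dy": 0, "dz": -0.03, "twist": 0},
  {"jaw": 1, "dx": 0, "dy": 0, "dz": -0.04, "twist": 0},
  {"jaw": 1, "dx": 0, "dy": 0, "dz": -0.04, "twist": 0},
  {"jaw": 1, "dx": 0, "dy": 0, "dz": -0.04, "twist": 0},
])

```text
t: 7.95
eef_pos: [0.4612, -0.1645, 0.2482]
ee_rot: [-3.142, -0.001, -3.141]
force: [1.5, -0.7, -0.9]
width: 0.0871
gripper_force: 0.0
```

Call:
move_arm([
  {"jaw": 1, "dx": 0, "dy": 0, "dz": -0.04, "twist": 0},
  {"jaw": 1, "dx": -0.015, "dy": 0.035, "dz": 0, "twist": 0},
  {"jaw": 1, "dx": -0.015, "dy": 0.035, "dz": 0, "twist": 0},
  {"jaw": 1, "dx": -0.015, "dy": 0.035, "dz": 0, "twist": 0},
  {"jaw": 1, "dx": -0.015, "dy": 0.035, "dz": 0, "twist": 0},
  {"jaw": 1, "dx": -0.006, "dy": 0.02, "dz": 0, "twist": 0},
  {"jaw": 1, "dx": 0, "dy": 0, "dz": 0, "twist": 0},
  {"jaw": 1, "dx": 0, "dy": 0, "dz": 0, "twist": 0},
])

```text
t: 8.62
eef_pos: [0.5277, -0.0033, 0.286]
ee_rot: [-3.141, -0.001, -3.139]
force: [-0.2, -0.8, -0.7]
width: 0.0873
gripper_force: 0.0
```

Run:
```python
from h import *
look(['sample_jar','square_mat','dropper'],pic='w2')
sil('wrist','square_mat',.006)
look(['sample_jar','dropper'],'top')
```

```text
8.62 [ 0.5277 -0.0033  0.286 ] [-3.1414e+00 -9.0000e-04 -3.1386e+00] 0.0873 [-0.2 -0.8 -0.7] 0.0
wrist sample_jar [([0.53, -0.0109, 0.0045], 0.67)]
wrist square_mat []
wrist dropper [([0.4603, -0.1636, -0.0003], 0.75)]
sil square_mat 0.97 [np.int64(227), np.int64(325), np.int64(135), np.int64(206)] ((0.5256496071815491, -0.009703822433948517), (0.09071178734302521, 0.09143573045730591), 32.276885986328125) ((0.5252224206924438, -0.009668365120887756), 0.06075897812843323)
8.87 [ 0.5273 -0.0053  0.2866] [3.1416e+00 1.0000e-04 3.1413e+00] 0.0876 [-0.3 -0.2  0.3] 0.0
top sample_jar [([0.5298, -0.0074, 0.0034], 0.62)]
top dropper [([0.6616, -0.1371, -0.0013], 0.63), ([0.4643, -0.1661, 0.0], 0.51), ([0.4658, -0.2936, -0.0011], 0.23)]
```

View pics/w2.png

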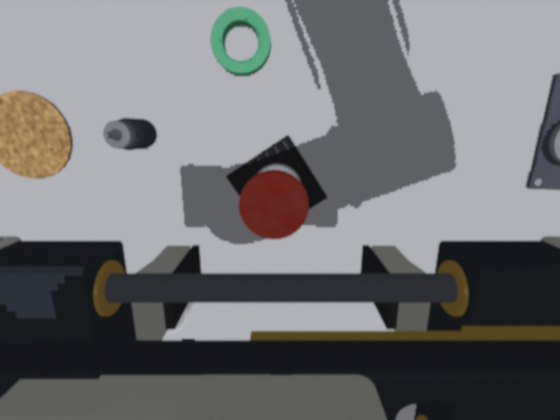

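The wrist view shows the dropper standing at (122,134), the jar lid centred at (274,204) and the mat round (276,178).

Run:
```python
from h import *
print(back('wrist',(274,204),.098))
f=cv2.imread('pics/w2.png').astype(int)
m=((f[...,2]>90)&(f[...,1]<50)).astype(np.uint8);n,l,st,c=cv2.connectedComponentsWithStats(m);k=1+st[1:,4].argmax();print(st[k],c[k],back('wrist',c[k],.098))
```

```text
[ 0.52573311 -0.0106665   0.098     ]
[ 240  171   68   67 3565] [273.22244039 204.05750351] [ 0.52578818 -0.01138572  0.098     ]
```

Call:
move_arm([
  {"jaw": 1, "dx": 0.001, "dy": -0.005, "dz": 0, "twist": 0},
  {"jaw": 1, "dx": 0, "dy": 0, "dz": 0.03, "twist": 0},
  {"jaw": 1, "dx": 0, "dy": 0, "dz": 0.03, "twist": 0},
  {"jaw": 1, "dx": 0, "dy": 0, "dz": 0.03, "twist": 0},
  {"jaw": 1, "dx": 0, "dy": 0, "dz": 0.03, "twist": 0},
  {"jaw": 1, "dx": 0, "dy": 0, "dz": 0.02, "twist": 0},
  {"jaw": 1, "dx": 0, "dy": 0, "dz": 0.02, "twist": 0},
  {"jaw": 1, "dx": 0, "dy": 0, "dz": 0.015, "twist": 0},
  {"jaw": 1, "dx": 0, "dy": 0, "dz": 0.007, "twist": 0},
  {"jaw": 1, "dx": 0, "dy": 0, "dz": 0, "twist": 0},
  {"jaw": 1, "dx": 0, "dy": 0, "dz": 0, "twist": 0},
])

```text
t: 9.93
eef_pos: [0.5268, -0.0096, 0.1048]
ee_rot: [-3.141, -0.0, -3.141]
force: [0.2, 0.4, 1.8]
width: 0.0875
gripper_force: 0.0
```

Call:
move_arm([
  {"jaw": 0.6, "dx": 0, "dy": 0, "dz": 0, "twist": 0},
  {"jaw": 0.5, "dx": 0, "dy": 0, "dz": 0, "twist": 0},
  {"jaw": 0.4, "dx": 0, "dy": 0, "dz": 0, "twist": 0},
  {"jaw": 0.35, "dx": 0, "dy": 0, "dz": 0, "twist": 0},
  {"jaw": 0.3, "dx": 0, "dy": 0, "dz": 0, "twist": 0},
  {"jaw": 0, "dx": 0, "dy": 0, "dz": 0, "twist": 0},
  {"jaw": -1, "dx": 0, "dy": 0, "dz": 0, "twist": 0},
  {"jaw": -1, "dx": 0, "dy": 0, "dz": 0, "twist": 0},
  {"jaw": -1, "dx": 0, "dy": 0, "dz": 0, "twist": 0},
], force=10)

```text
t: 10.68
eef_pos: [0.5266, -0.0094, 0.1044]
ee_rot: [-3.142, -0.0, -3.141]
force: [-0.4, 0.1, -1.2]
width: 0.0591
gripper_force: 10.3
```

Call:
move_arm([
  {"jaw": -1, "dx": 0, "dy": 0, "dz": -0.01, "twist": 0},
  {"jaw": -1, "dx": 0, "dy": 0, "dz": -0.02, "twist": 0},
  {"jaw": -1, "dx": 0, "dy": 0, "dz": -0.025, "twist": 0},
  {"jaw": -1, "dx": 0, "dy": 0, "dz": -0.025, "twist": 0},
  {"jaw": -1, "dx": 0, "dy": 0, "dz": -0.025, "twist": 0},
  {"jaw": -1, "dx": 0, "dy": 0, "dz": -0.015, "twist": 0},
  {"jaw": -1, "dx": 0.002, "dy": -0.01, "dz": 0, "twist": 0},
  {"jaw": -1, "dx": 0.004, "dy": -0.02, "dz": 0, "twist": 0},
  {"jaw": -1, "dx": 0.006, "dy": -0.028, "dz": 0, "twist": 0},
  {"jaw": -1, "dx": 0.006, "dy": -0.028, "dz": 0, "twist": 0},
  {"jaw": -1, "dx": 0.006, "dy": -0.028, "dz": 0, "twist": 0},
])

```text
t: 11.6
eef_pos: [0.5019, -0.1245, 0.2246]
ee_rot: [3.141, -0.0, -3.14]
force: [0.2, 0.6, -0.2]
width: 0.0595
gripper_force: 10.4
```

Call:
move_arm([
  {"jaw": -1, "dx": 0.006, "dy": -0.028, "dz": 0, "twist": 0},
  {"jaw": -1, "dx": 0.006, "dy": -0.028, "dz": 0, "twist": 0},
  {"jaw": -1, "dx": 0.006, "dy": -0.028, "dz": 0, "twist": 0},
  {"jaw": -1, "dx": 0.006, "dy": -0.028, "dz": 0, "twist": 0},
  {"jaw": -1, "dx": 0.006, "dy": -0.028, "dz": 0, "twist": 0},
  {"jaw": -1, "dx": 0.004, "dy": -0.02, "dz": 0, "twist": 0},
  {"jaw": -1, "dx": 0.003, "dy": -0.016, "dz": 0, "twist": 0},
  {"jaw": -1, "dx": 0, "dy": 0, "dz": 0, "twist": 0},
  {"jaw": -1, "dx": 0, "dy": 0, "dz": 0, "twist": 0},
])

```text
t: 12.35
eef_pos: [0.4651, -0.3002, 0.2242]
ee_rot: [3.141, -0.001, 3.14]
force: [-0.1, 0.0, -0.7]
width: 0.0595
gripper_force: 10.4
```

Run:
```python
from h import *
look(['sample_jar','round_mat'],pic='w3')
sil('wrist','round_mat',.006)
```

```text
12.35 [ 0.4651 -0.3002  0.2242] [ 3.1412e+00 -8.0000e-04  3.1402e+00] 0.0595 [-0.1  0.  -0.7] 10.351971953068642
wrist sample_jar [([0.467, -0.3029, 0.1257], 0.58)]
wrist round_mat [([0.4709, -0.2966, 0.0006], 0.98), ([0.4673, -0.3018, 0.1248], 0.23)]
sil round_mat 0.9 [np.int64(233), np.int64(331), np.int64(151), np.int64(222)] ((0.4533308744430542, -0.2959413528442383), (0.10039462149143219, 0.07077987492084503), 87.32333374023438) ((0.46753522753715515, -0.2964234948158264), 0.05053997039794922)
```

View pics/w3.png

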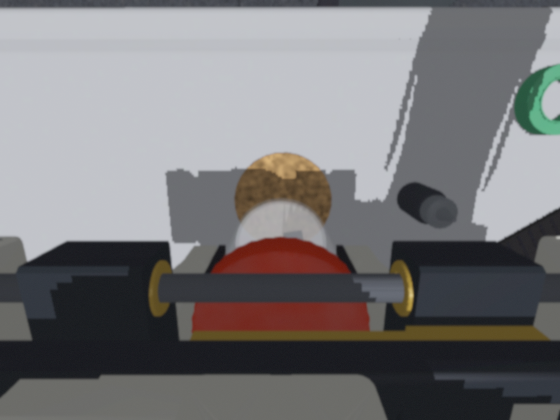

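The jar hangs upright in the grip (lid at 283,300), just above the cork mat centred at about (283,199). Lowering.

Call:
move_arm([
  {"jaw": -1, "dx": -0.0015, "dy": 0.002, "dz": 0.01, "twist": 0},
  {"jaw": -1, "dx": 0, "dy": 0, "dz": 0.02, "twist": 0},
  {"jaw": -1, "dx": 0, "dy": 0, "dz": 0.025, "twist": 0},
  {"jaw": -1, "dx": 0, "dy": 0, "dz": 0.025, "twist": 0},
  {"jaw": -1, "dx": 0, "dy": 0, "dz": 0.02, "twist": 0},
  {"jaw": -1, "dx": 0, "dy": 0, "dz": 0.01, "twist": 0},
  {"jaw": -1, "dx": 0, "dy": 0, "dz": 0.005, "twist": 0},
  {"jaw": -1, "dx": 0, "dy": 0, "dz": 0.002, "twist": 0},
  {"jaw": -1, "dx": 0, "dy": 0, "dz": 0, "twist": 0},
  {"jaw": -1, "dx": 0, "dy": 0, "dz": 0, "twist": 0},
])

```text
t: 13.38
eef_pos: [0.4681, -0.2975, 0.1084]
ee_rot: [-3.141, 0.002, -3.14]
force: [-0.8, 0.4, -1.5]
width: 0.0597
gripper_force: 10.4
```

Call:
move_arm([
  {"jaw": -1, "dx": 0, "dy": 0, "dz": 0.001, "twist": 0},
  {"jaw": -1, "dx": 0, "dy": 0, "dz": 0.001, "twist": 0},
  {"jaw": -1, "dx": 0, "dy": 0, "dz": 0, "twist": 0},
  {"jaw": -1, "dx": 0, "dy": 0, "dz": 0, "twist": 0},
])

```text
t: 13.72
eef_pos: [0.4674, -0.2975, 0.1058]
ee_rot: [-3.141, 0.001, -3.141]
force: [-0.4, -0.7, -0.8]
width: 0.0594
gripper_force: 10.4
```

Call:
move_arm([
  {"jaw": -1, "dx": 0, "dy": 0, "dz": 0.0007, "twist": 0},
  {"jaw": -1, "dx": 0, "dy": 0, "dz": 0, "twist": 0},
  {"jaw": -1, "dx": 0, "dy": 0, "dz": 0, "twist": 0},
])

```text
t: 13.97
eef_pos: [0.4673, -0.2975, 0.1048]
ee_rot: [3.142, -0.0, -3.141]
force: [0.4, 0.7, -0.7]
width: 0.0593
gripper_force: 10.4
```

Call:
move_arm([
  {"jaw": -1, "dx": 0, "dy": 0, "dz": 0.0005, "twist": 0},
  {"jaw": -1, "dx": 0, "dy": 0, "dz": 0, "twist": 0},
  {"jaw": -1, "dx": 0, "dy": 0, "dz": 0, "twist": 0},
])

```text
t: 14.22
eef_pos: [0.4673, -0.2974, 0.1042]
ee_rot: [3.142, -0.0, -3.141]
force: [0.5, -0.2, -0.1]
width: 0.0594
gripper_force: 10.4
```

Call:
move_arm([
  {"jaw": -1, "dx": 0, "dy": 0, "dz": 0.0006, "twist": 0},
  {"jaw": -1, "dx": 0, "dy": 0, "dz": 0, "twist": 0},
  {"jaw": -1, "dx": 0, "dy": 0, "dz": 0, "twist": 0},
])

```text
t: 14.47
eef_pos: [0.4673, -0.2974, 0.1036]
ee_rot: [3.142, -0.0, -3.141]
force: [0.4, 0.0, -1.4]
width: 0.0596
gripper_force: 10.4
```

Call:
move_arm([
  {"jaw": -1, "dx": 0, "dy": 0, "dz": 0.0006, "twist": 0},
  {"jaw": -1, "dx": 0, "dy": 0, "dz": 0, "twist": 0},
  {"jaw": -1, "dx": 0, "dy": 0, "dz": 0, "twist": 0},
])

```text
t: 14.72
eef_pos: [0.4674, -0.2975, 0.1031]
ee_rot: [-3.142, 0.0, -3.141]
force: [-0.2, 0.0, 0.3]
width: 0.0593
gripper_force: 10.5
```

Run:
```python
from h import *
look(['sample_jar'],pic='w4')
```

```text
14.72 [ 0.4674 -0.2975  0.1031] [-3.1415e+00  1.0000e-04 -3.1407e+00] 0.0593 [-0.2  0.   0.3] 10.535173376574676
wrist sample_jar [([0.4711, -0.2995, 0.0066], 0.84)]
```

Call:
move_arm([
  {"jaw": -1, "dx": 0, "dy": 0, "dz": 0.0006, "twist": 0},
  {"jaw": -1, "dx": 0, "dy": 0, "dz": 0, "twist": 0},
  {"jaw": -1, "dx": 0, "dy": 0, "dz": 0, "twist": 0},
])

```text
t: 15.07
eef_pos: [0.4674, -0.2975, 0.103]
ee_rot: [-3.141, 0.0, -3.141]
force: [-1.8, 0.9, 4.8]
width: 0.0593
gripper_force: 10.2
```

Call:
move_arm([
  {"jaw": -1, "dx": 0, "dy": 0, "dz": 0.0006, "twist": 0},
  {"jaw": -1, "dx": 0, "dy": 0, "dz": 0, "twist": 0},
  {"jaw": -1, "dx": 0, "dy": 0, "dz": 0, "twist": 0},
])

```text
t: 15.32
eef_pos: [0.4674, -0.2977, 0.1028]
ee_rot: [-3.141, 0.0, -3.14]
force: [-2.4, 0.9, 9.1]
width: 0.0593
gripper_force: 10.0
```

Contact made. Release, rise, travel to the bottle.

Call:
move_arm([
  {"jaw": 0.4, "dx": 0, "dy": 0, "dz": 0, "twist": 0},
  {"jaw": 0.5, "dx": 0, "dy": 0, "dz": 0, "twist": 0},
  {"jaw": 1, "dx": 0, "dy": 0, "dz": 0, "twist": 0},
  {"jaw": 1, "dx": 0, "dy": 0, "dz": 0, "twist": 0},
  {"jaw": 1, "dx": 0, "dy": 0, "dz": 0, "twist": 0},
  {"jaw": 1, "dx": 0, "dy": 0, "dz": 0, "twist": 0},
  {"jaw": 1, "dx": 0, "dy": 0, "dz": -0.01, "twist": 0},
  {"jaw": 1, "dx": 0, "dy": 0, "dz": -0.03, "twist": 0},
  {"jaw": 1, "dx": 0, "dy": 0, "dz": -0.04, "twist": 0},
  {"jaw": 1, "dx": 0, "dy": 0, "dz": -0.04, "twist": 0},
  {"jaw": 1, "dx": 0, "dy": 0, "dz": -0.04, "twist": 0},
  {"jaw": 1, "dx": 0, "dy": 0, "dz": -0.03, "twist": 0},
])

```text
t: 16.32
eef_pos: [0.4675, -0.2978, 0.2966]
ee_rot: [-3.14, 0.004, -3.14]
force: [1.3, -0.5, -0.4]
width: 0.0874
gripper_force: 0.0
```

Run:
```python
from h import *
f=look(['sample_jar'],pic='w5').astype(int)
sil('wrist','round_mat',.006)
m=((f[...,2]>90)&(f[...,1]<50)).astype(np.uint8);n,l,st,c=cv2.connectedComponentsWithStats(m);k=1+st[1:,4].argmax();print(st[k],c[k],back('wrist',c[k],.098))
```

```text
16.32 [ 0.4675 -0.2978  0.2966] [-3.14    0.0035 -3.1404] 0.0874 [ 1.3 -0.5 -0.4] 0.0
wrist sample_jar [([0.4704, -0.2988, 0.0061], 0.64), ([0.6599, -0.1396, -0.0018], 0.53)]
sil round_mat 0.82 [np.int64(241), np.int64(320), np.int64(144), np.int64(203)] ((0.453208327293396, -0.29599902033805847), (0.09891973435878754, 0.06818286329507828), 83.33252716064453) ((0.4679821729660034, -0.29775357246398926), 0.049676232039928436)
[ 246  171   67   63 3218] [278.3607831 202.7228092] [ 0.46881592 -0.29982195  0.098     ]
```

View pics/w5.png

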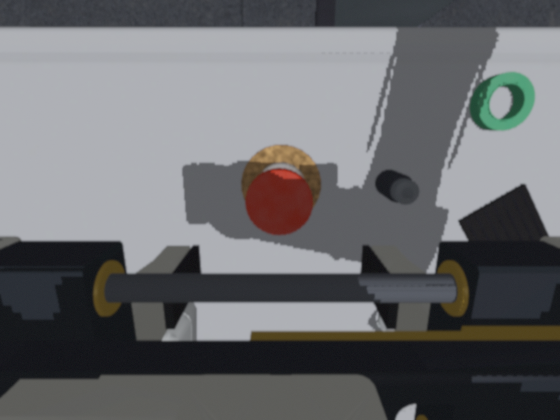

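The jar stands at (279,200) centred on the cork mat (281,185), within about 2 mm. Next is the bottle.

Call:
move_arm([
  {"jaw": 1, "dx": 0, "dy": 0.035, "dz": 0, "twist": 0},
  {"jaw": 1, "dx": 0, "dy": 0.035, "dz": 0, "twist": 0},
  {"jaw": 1, "dx": 0, "dy": 0.035, "dz": 0, "twist": 0},
  {"jaw": 1, "dx": 0, "dy": 0.035, "dz": 0, "twist": 0},
  {"jaw": 1, "dx": 0, "dy": 0.035, "dz": 0, "twist": 0},
  {"jaw": 1, "dx": 0, "dy": 0.035, "dz": 0, "twist": 0},
  {"jaw": 1, "dx": 0, "dy": 0.035, "dz": 0, "twist": 0},
  {"jaw": 1, "dx": 0, "dy": 0.035, "dz": 0, "twist": 0},
  {"jaw": 1, "dx": 0, "dy": 0.035, "dz": 0, "twist": 0},
  {"jaw": 1, "dx": 0, "dy": 0.035, "dz": 0, "twist": 0},
  {"jaw": 1, "dx": 0, "dy": 0.035, "dz": 0, "twist": 0},
  {"jaw": 1, "dx": 0, "dy": 0.035, "dz": 0, "twist": 0},
])

```text
t: 17.47
eef_pos: [0.4661, 0.124, 0.2915]
ee_rot: [-3.141, -0.001, -3.141]
force: [-0.5, -0.5, 0.3]
width: 0.0873
gripper_force: 0.0
```

Call:
move_arm([
  {"jaw": 1, "dx": 0, "dy": 0.035, "dz": 0, "twist": 0},
  {"jaw": 1, "dx": 0, "dy": 0.035, "dz": 0, "twist": 0},
  {"jaw": 1, "dx": 0, "dy": 0.035, "dz": 0, "twist": 0},
  {"jaw": 1, "dx": 0, "dy": 0.035, "dz": 0, "twist": 0},
  {"jaw": 1, "dx": 0, "dy": 0.035, "dz": 0, "twist": 0},
  {"jaw": 1, "dx": 0, "dy": 0.035, "dz": 0, "twist": 0},
  {"jaw": 1, "dx": 0, "dy": 0, "dz": 0, "twist": 0},
  {"jaw": 1, "dx": 0, "dy": 0, "dz": 0, "twist": 0},
])

```text
t: 18.13
eef_pos: [0.4661, 0.3338, 0.2904]
ee_rot: [-3.139, -0.002, -3.139]
force: [0.3, -0.6, 0.2]
width: 0.0875
gripper_force: 0.0
```

Run:
```python
from h import *
f=look(['white_bottle','oblong_plate'],pic='w6')
sil('wrist','oblong_plate',.006)
look(['white_bottle'],'top')
```

```text
18.13 [0.4661 0.3338 0.2904] [-3.1394e+00 -1.9000e-03 -3.1387e+00] 0.0875 [ 0.3 -0.6  0.2] 0.0
wrist white_bottle [([0.471, 0.3319, 0.006], 0.94)]
wrist oblong_plate [([0.6861, 0.3464, 0.0014], 0.65)]
sil oblong_plate 0.94 [np.int64(267), np.int64(318), np.int64(302), np.int64(330)] ((0.6480511426925659, 0.3480667769908905), (0.04402579739689827, 0.07035978883504868), 0.08612393587827682) ((0.6472052931785583, 0.3478286862373352), 0.04018191993236542)
sil oblong_plate 0.69 [np.int64(252), np.int64(313), np.int64(129), np.int64(236)] ((0.46488767862319946, 0.3319927155971527), (0.07189741730690002, 0.1315755993127823), 87.92832946777344) ((0.4648187458515167, 0.3318341374397278), 0.07219355553388596)
18.33 [0.4667 0.3315 0.2918] [-3.1411e+00 -4.0000e-04 -3.1415e+00] 0.0879 [-0.4  0.3 -0.7] 0.0
top white_bottle [([0.4736, 0.3349, 0.0105], 0.56)]
```

View pics/w6.png

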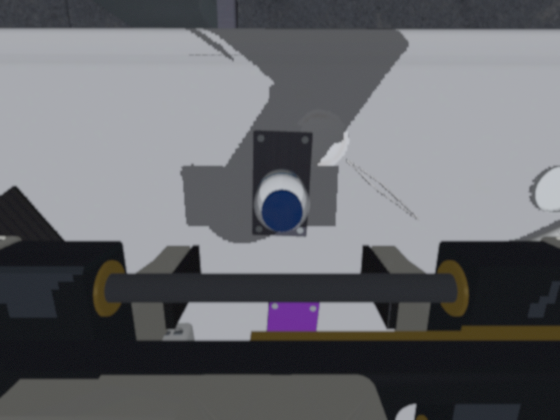

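The bottle's cap is at (282,212) over the grey plate (252–313, 130–236). The purple plate at (293,317) stays untouched.

Run:
```python
from h import *
f=cv2.imread('pics/w6.png').astype(int)
m=((f[...,0]>70)&(f[...,2]<40)&(f[...,1]<80)).astype(np.uint8);n,l,st,c=cv2.connectedComponentsWithStats(m);k=1+st[1:,4].argmax();print(st[k],c[k],back('wrist',c[k],.112))
sil('wrist','white_bottle',.02)
```

```text
[ 263  191   39   40 1219] [281.49958983 210.70795734] [0.46929389 0.3328801  0.112     ]
sil white_bottle 0.85 [np.int64(254), np.int64(309), np.int64(169), np.int64(231)] ((0.48240670561790466, 0.3339672386646271), (0.06737672537565231, 0.07382192462682724), 63.5258674621582) ((0.48196732997894287, 0.332631379365921), 0.03852979093790054)
```

Call:
move_arm([
  {"jaw": 1, "dx": -0.0035, "dy": 0.0015, "dz": 0, "twist": 0},
  {"jaw": 1, "dx": 0, "dy": 0, "dz": 0.03, "twist": 0},
  {"jaw": 1, "dx": 0, "dy": 0, "dz": 0.03, "twist": 0},
  {"jaw": 1, "dx": 0, "dy": 0, "dz": 0.03, "twist": 0},
  {"jaw": 1, "dx": 0, "dy": 0, "dz": 0.03, "twist": 0},
  {"jaw": 1, "dx": 0, "dy": 0, "dz": 0.02, "twist": 0},
  {"jaw": 1, "dx": 0, "dy": 0, "dz": 0.015, "twist": 0},
  {"jaw": 1, "dx": 0, "dy": 0, "dz": 0.01, "twist": 0},
  {"jaw": 1, "dx": 0, "dy": 0, "dz": 0.005, "twist": 0},
  {"jaw": 1, "dx": 0, "dy": 0, "dz": 0.004, "twist": 0},
  {"jaw": 1, "dx": 0, "dy": 0, "dz": 0, "twist": 0},
  {"jaw": 1, "dx": 0, "dy": 0, "dz": 0, "twist": 0},
])

```text
t: 19.48
eef_pos: [0.4707, 0.3344, 0.1186]
ee_rot: [3.141, 0.001, -3.141]
force: [0.2, 0.3, 1.1]
width: 0.0881
gripper_force: 0.0
```

Call:
move_arm([
  {"jaw": 0.6, "dx": 0, "dy": 0, "dz": 0, "twist": 0},
  {"jaw": 0.5, "dx": 0, "dy": 0, "dz": 0, "twist": 0},
  {"jaw": 0.4, "dx": 0, "dy": 0, "dz": 0, "twist": 0},
  {"jaw": 0.35, "dx": 0, "dy": 0, "dz": 0, "twist": 0},
  {"jaw": 0.3, "dx": 0, "dy": 0, "dz": 0, "twist": 0},
  {"jaw": 0, "dx": 0, "dy": 0, "dz": 0, "twist": 0},
  {"jaw": -1, "dx": 0, "dy": 0, "dz": 0, "twist": 0},
  {"jaw": -1, "dx": 0, "dy": 0, "dz": 0, "twist": 0},
  {"jaw": -1, "dx": 0, "dy": 0, "dz": 0, "twist": 0},
], force=15)

```text
t: 20.23
eef_pos: [0.4704, 0.3341, 0.118]
ee_rot: [3.141, 0.0, -3.141]
force: [0.1, 0.0, 2.3]
width: 0.0551
gripper_force: 15.0
```

Call:
move_arm([
  {"jaw": -1, "dx": 0, "dy": 0, "dz": -0.01, "twist": 0},
  {"jaw": -1, "dx": 0, "dy": 0, "dz": -0.02, "twist": 0},
  {"jaw": -1, "dx": 0, "dy": 0, "dz": -0.025, "twist": 0},
  {"jaw": -1, "dx": 0, "dy": 0, "dz": -0.025, "twist": 0},
  {"jaw": -1, "dx": 0, "dy": 0, "dz": -0.02, "twist": 0},
  {"jaw": -1, "dx": -0.001, "dy": -0.01, "dz": 0, "twist": 0},
  {"jaw": -1, "dx": -0.003, "dy": -0.02, "dz": 0, "twist": 0},
  {"jaw": -1, "dx": -0.005, "dy": -0.028, "dz": 0, "twist": 0},
  {"jaw": -1, "dx": -0.005, "dy": -0.028, "dz": 0, "twist": 0},
  {"jaw": -1, "dx": -0.005, "dy": -0.028, "dz": 0, "twist": 0},
  {"jaw": -1, "dx": -0.005, "dy": -0.028, "dz": 0, "twist": 0},
])

```text
t: 21.15
eef_pos: [0.4939, 0.1904, 0.2177]
ee_rot: [-3.141, -0.001, -3.141]
force: [-0.7, -0.8, -2.6]
width: 0.0552
gripper_force: 15.0
```

Call:
move_arm([
  {"jaw": -1, "dx": -0.005, "dy": -0.028, "dz": 0, "twist": 0},
  {"jaw": -1, "dx": -0.005, "dy": -0.028, "dz": 0, "twist": 0},
  {"jaw": -1, "dx": -0.005, "dy": -0.028, "dz": 0, "twist": 0},
  {"jaw": -1, "dx": -0.005, "dy": -0.028, "dz": 0, "twist": 0},
  {"jaw": -1, "dx": -0.005, "dy": -0.028, "dz": 0, "twist": 0},
  {"jaw": -1, "dx": -0.004, "dy": -0.02, "dz": 0, "twist": 0},
  {"jaw": -1, "dx": -0.003, "dy": -0.013, "dz": 0, "twist": 0},
  {"jaw": -1, "dx": 0, "dy": 0, "dz": 0, "twist": 0},
  {"jaw": -1, "dx": 0, "dy": 0, "dz": 0, "twist": 0},
])

```text
t: 21.9
eef_pos: [0.5262, 0.0182, 0.2176]
ee_rot: [-3.142, -0.001, 3.14]
force: [0.4, 0.8, -2.4]
width: 0.0553
gripper_force: 15.0
```

Run:
```python
from h import *
f=look(['white_bottle','square_mat'],pic='w7')
sil('wrist','square_mat',.006)
```

```text
21.9 [0.5262 0.0182 0.2176] [-3.1415e+00 -8.0000e-04  3.1404e+00] 0.0553 [ 0.4  0.8 -2.4] 14.991577959121969
wrist white_bottle [([0.5247, 0.0155, 0.105], 0.88), ([0.5261, -0.0095, -0.0004], 0.23), ([0.4617, -0.1642, 0.0013], 0.16)]
wrist square_mat [([0.5261, -0.007, -0.0003], 0.59)]
sil square_mat 0.77 [np.int64(194), np.int64(310), np.int64(138), np.int64(239)] ((0.522289514541626, -0.008571978658437729), (0.08066330850124359, 0.0902828648686409), 33.20545959472656) ((0.5223615765571594, -0.0076817856170237064), 0.058365967124700546)
```

View pics/w7.png

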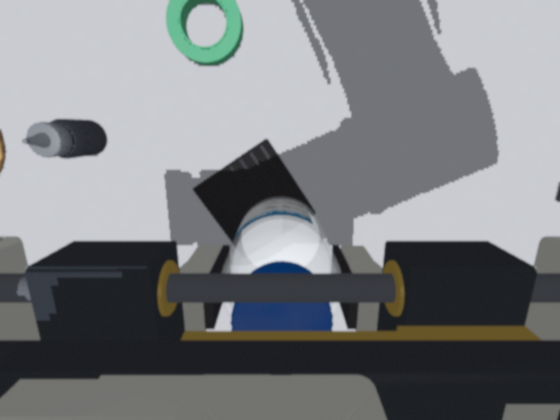

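The bottle hangs upright about 27 mm left of the black mat (corners at (195,188) and (265,141)). Shift, then lower.

Call:
move_arm([
  {"jaw": -1, "dx": 0, "dy": -0.012, "dz": 0, "twist": 0},
  {"jaw": -1, "dx": 0, "dy": -0.01, "dz": 0, "twist": 0},
  {"jaw": -1, "dx": 0, "dy": -0.005, "dz": 0.01, "twist": 0},
  {"jaw": -1, "dx": 0, "dy": 0, "dz": 0.02, "twist": 0},
  {"jaw": -1, "dx": 0, "dy": 0, "dz": 0.025, "twist": 0},
  {"jaw": -1, "dx": 0, "dy": 0, "dz": 0.02, "twist": 0},
  {"jaw": -1, "dx": 0, "dy": 0, "dz": 0.012, "twist": 0},
  {"jaw": -1, "dx": 0, "dy": 0, "dz": 0.006, "twist": 0},
  {"jaw": -1, "dx": 0, "dy": 0, "dz": 0.003, "twist": 0},
  {"jaw": -1, "dx": 0, "dy": 0, "dz": 0.001, "twist": 0},
  {"jaw": -1, "dx": 0, "dy": 0, "dz": 0, "twist": 0},
  {"jaw": -1, "dx": 0, "dy": 0, "dz": 0, "twist": 0},
])

```text
t: 23.1
eef_pos: [0.5271, -0.0078, 0.1216]
ee_rot: [3.141, 0.001, -3.141]
force: [0.4, -0.5, -2.1]
width: 0.0549
gripper_force: 15.0
```

Call:
move_arm([
  {"jaw": -1, "dx": 0, "dy": 0, "dz": 0.001, "twist": 0},
  {"jaw": -1, "dx": 0, "dy": 0, "dz": 0.001, "twist": 0},
  {"jaw": -1, "dx": 0, "dy": 0, "dz": 0, "twist": 0},
  {"jaw": -1, "dx": 0, "dy": 0, "dz": 0, "twist": 0},
])

```text
t: 23.43
eef_pos: [0.5266, -0.0079, 0.1191]
ee_rot: [3.141, 0.0, -3.141]
force: [-0.3, -0.3, -3.0]
width: 0.0551
gripper_force: 15.0
```

Call:
move_arm([
  {"jaw": -1, "dx": 0, "dy": 0.0, "dz": 0.0007, "twist": 0},
  {"jaw": -1, "dx": 0, "dy": 0, "dz": 0, "twist": 0},
  {"jaw": -1, "dx": 0, "dy": 0, "dz": 0, "twist": 0},
])

```text
t: 23.68
eef_pos: [0.5266, -0.0079, 0.1181]
ee_rot: [-3.142, -0.0, -3.141]
force: [0.0, -0.0, -1.1]
width: 0.055
gripper_force: 15.0
```

Call:
move_arm([
  {"jaw": -1, "dx": 0, "dy": 0, "dz": 0.0006, "twist": 0},
  {"jaw": -1, "dx": 0, "dy": 0, "dz": 0, "twist": 0},
  {"jaw": -1, "dx": 0, "dy": 0, "dz": 0, "twist": 0},
])

```text
t: 23.93
eef_pos: [0.5267, -0.0079, 0.118]
ee_rot: [-3.142, 0.0, -3.141]
force: [-2.2, -0.3, 5.2]
width: 0.0549
gripper_force: 15.0
```

Call:
move_arm([
  {"jaw": -1, "dx": 0, "dy": 0, "dz": 0.0006, "twist": 0},
  {"jaw": -1, "dx": 0, "dy": 0, "dz": 0, "twist": 0},
  {"jaw": -1, "dx": 0, "dy": 0, "dz": 0, "twist": 0},
])

```text
t: 24.18
eef_pos: [0.5268, -0.0079, 0.1179]
ee_rot: [-3.142, 0.001, -3.14]
force: [-4.8, 0.1, 11.3]
width: 0.0552
gripper_force: 15.0
```

Call:
move_arm([
  {"jaw": 0.3, "dx": 0, "dy": 0, "dz": 0, "twist": 0},
  {"jaw": 0.4, "dx": 0, "dy": 0, "dz": 0, "twist": 0},
  {"jaw": 1, "dx": 0, "dy": 0, "dz": 0, "twist": 0},
  {"jaw": 1, "dx": 0, "dy": 0, "dz": 0, "twist": 0},
  {"jaw": 1, "dx": 0, "dy": 0, "dz": 0, "twist": 0},
  {"jaw": 1, "dx": 0, "dy": 0, "dz": 0, "twist": 0},
  {"jaw": 1, "dx": 0, "dy": 0, "dz": -0.01, "twist": 0},
  {"jaw": 1, "dx": 0, "dy": 0, "dz": -0.03, "twist": 0},
  {"jaw": 1, "dx": 0, "dy": 0, "dz": -0.04, "twist": 0},
  {"jaw": 1, "dx": 0, "dy": 0, "dz": -0.04, "twist": 0},
  {"jaw": 1, "dx": 0, "dy": 0, "dz": -0.04, "twist": 0},
  {"jaw": 1, "dx": 0, "dy": 0, "dz": -0.01, "twist": 0},
])

```text
t: 25.18
eef_pos: [0.5288, -0.0078, 0.2948]
ee_rot: [3.14, 0.01, -3.14]
force: [1.6, -0.6, 0.4]
width: 0.0879
gripper_force: 0.0
```

Call:
move_arm([
  {"jaw": 1, "dx": 0.015, "dy": -0.036, "dz": 0, "twist": 0},
  {"jaw": 1, "dx": 0.015, "dy": -0.036, "dz": 0, "twist": 0},
  {"jaw": 1, "dx": 0.015, "dy": -0.036, "dz": 0, "twist": 0},
  {"jaw": 1, "dx": 0.015, "dy": -0.036, "dz": 0, "twist": 0},
  {"jaw": 1, "dx": 0.004, "dy": -0.012, "dz": 0, "twist": 0},
  {"jaw": 1, "dx": 0, "dy": 0, "dz": 0, "twist": 0},
  {"jaw": 1, "dx": 0, "dy": 0, "dz": 0, "twist": 0},
])

```text
t: 25.77
eef_pos: [0.4624, -0.1647, 0.2876]
ee_rot: [3.142, 0.001, 3.14]
force: [0.6, 0.3, -0.4]
width: 0.0878
gripper_force: 0.0
```

Run:
```python
from h import *
f=look(['white_bottle','square_mat','dropper'],pic='w8')
sil('wrist','square_mat',.006)
look(['white_bottle','square_mat'],'top')
```

```text
25.77 [ 0.4624 -0.1647  0.2876] [3.1416e+00 8.0000e-04 3.1403e+00] 0.0878 [ 0.6  0.3 -0.4] 0.0
wrist white_bottle [([0.526, -0.0131, 0.0034], 0.87)]
wrist square_mat [([0.5284, -0.0104, -0.0015], 0.58)]
wrist dropper [([0.4584, -0.1676, -0.0], 0.75)]
sil square_mat 0.95 [np.int64(356), np.int64(444), np.int64(189), np.int64(246)] ((0.5167327523231506, -0.012454289942979813), (0.07088568806648254, 0.08996188640594482), 33.20428466796875) ((0.5174413919448853, -0.012440713122487068), 0.056121163070201874)
26.02 [ 0.4631 -0.1632  0.287 ] [ 3.1416  0.     -3.1394] 0.0878 [-0.9 -0.6  0.2] 0.0
top white_bottle []
top square_mat []
```

View pics/w8.png

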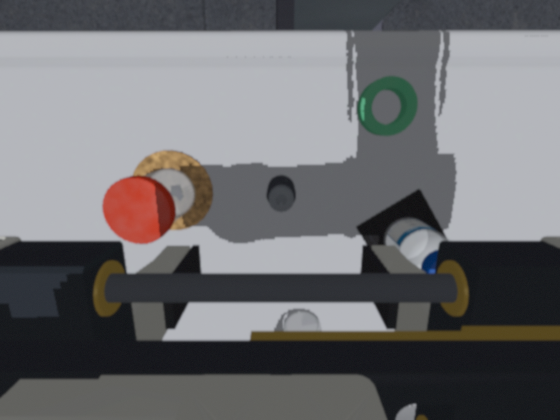

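The bottle stands upright on the black mat (right, 410,235) and the dropper is at (281,196). With this yaw the gripper body would pass about 4 mm from the jar lid, so I'll turn it 90° first. Check q6.

Run:
```python
from h import *
print(np.round(arm.get_state()['q'],3))
```

```text
[ 0.062  0.056 -0.39   0.    -1.125 -1.631]
```

Call:
move_arm([
  {"jaw": 1, "dx": 0, "dy": 0, "dz": 0, "twist": -0.12},
  {"jaw": 1, "dx": 0, "dy": 0, "dz": 0, "twist": -0.12},
  {"jaw": 1, "dx": 0, "dy": 0, "dz": 0, "twist": -0.12},
  {"jaw": 1, "dx": 0, "dy": 0, "dz": 0, "twist": -0.12},
  {"jaw": 1, "dx": 0, "dy": 0, "dz": 0, "twist": -0.12},
  {"jaw": 1, "dx": 0, "dy": 0, "dz": 0, "twist": -0.12},
  {"jaw": 1, "dx": 0, "dy": 0, "dz": 0, "twist": -0.12},
  {"jaw": 1, "dx": 0, "dy": 0, "dz": 0, "twist": -0.12},
  {"jaw": 1, "dx": 0, "dy": 0, "dz": 0, "twist": -0.12},
  {"jaw": 1, "dx": 0, "dy": 0, "dz": 0, "twist": -0.12},
  {"jaw": 1, "dx": 0, "dy": 0, "dz": 0, "twist": -0.12},
  {"jaw": 1, "dx": 0, "dy": 0, "dz": 0, "twist": -0.12},
])

```text
t: 27.17
eef_pos: [0.4629, -0.1636, 0.2869]
ee_rot: [3.141, -0.0, -1.694]
force: [0.7, 0.1, -0.7]
width: 0.0878
gripper_force: 0.0
```

Call:
move_arm([
  {"jaw": 1, "dx": 0, "dy": 0, "dz": 0, "twist": -0.12},
  {"jaw": 1, "dx": 0, "dy": 0, "dz": 0.0, "twist": -0.01},
  {"jaw": 1, "dx": 0, "dy": 0, "dz": 0, "twist": 0},
  {"jaw": 1, "dx": 0, "dy": 0, "dz": 0, "twist": 0},
])

```text
t: 27.5
eef_pos: [0.4628, -0.1638, 0.2869]
ee_rot: [3.141, -0.0, -1.574]
force: [-0.5, -0.2, 0.2]
width: 0.0875
gripper_force: 0.0
```

Run:
```python
from h import *
look(['dropper','white_bottle'])
look(['white_bottle','square_mat','dropper'],'top')
```

```text
27.5 [ 0.4628 -0.1638  0.2869] [ 3.1415 -0.     -1.5743] 0.0875 [-0.5 -0.2  0.2] 0.0
wrist dropper [([0.4605, -0.1628, -0.0009], 0.59)]
wrist white_bottle [([0.5292, -0.0122, 0.0037], 0.68)]
27.65 [ 0.4628 -0.1639  0.287 ] [-3.1416  0.     -1.5727] 0.0872 [ 0.3 -0.6 -0.5] 0.0
top white_bottle []
top square_mat []
top dropper [([0.4629, -0.1646, -0.0007], 0.65)]
```

Call:
move_arm([
  {"jaw": 1, "dx": 0, "dy": 0, "dz": 0.03, "twist": 0},
  {"jaw": 1, "dx": 0, "dy": 0, "dz": 0.03, "twist": 0},
  {"jaw": 1, "dx": 0, "dy": 0, "dz": 0.03, "twist": 0},
  {"jaw": 1, "dx": 0, "dy": 0, "dz": 0.03, "twist": 0},
  {"jaw": 1, "dx": 0, "dy": 0, "dz": 0.03, "twist": 0},
  {"jaw": 1, "dx": 0, "dy": 0, "dz": 0.02, "twist": 0},
  {"jaw": 1, "dx": 0, "dy": 0, "dz": 0.015, "twist": 0},
  {"jaw": 1, "dx": 0, "dy": 0, "dz": 0.009, "twist": 0},
  {"jaw": 1, "dx": 0, "dy": 0, "dz": 0.004, "twist": 0},
  {"jaw": 1, "dx": 0, "dy": 0, "dz": 0, "twist": 0},
  {"jaw": 1, "dx": 0, "dy": 0, "dz": 0, "twist": 0},
])

```text
t: 28.77
eef_pos: [0.4633, -0.164, 0.0896]
ee_rot: [-3.141, -0.0, -1.571]
force: [0.4, -0.8, 0.2]
width: 0.0875
gripper_force: 0.0
```

Call:
move_arm([
  {"jaw": 0.2, "dx": 0, "dy": 0, "dz": 0, "twist": 0},
  {"jaw": 0, "dx": 0, "dy": 0, "dz": 0, "twist": 0},
  {"jaw": -0.1, "dx": 0, "dy": 0, "dz": 0, "twist": 0},
  {"jaw": -0.2, "dx": 0, "dy": 0, "dz": 0, "twist": 0},
  {"jaw": -0.3, "dx": 0, "dy": 0, "dz": 0, "twist": 0},
  {"jaw": -0.5, "dx": 0, "dy": 0, "dz": 0, "twist": 0},
  {"jaw": -1, "dx": 0, "dy": 0, "dz": 0, "twist": 0},
  {"jaw": -1, "dx": 0, "dy": 0, "dz": 0, "twist": 0},
  {"jaw": -1, "dx": 0, "dy": 0, "dz": 0, "twist": 0},
  {"jaw": -1, "dx": 0, "dy": 0, "dz": 0, "twist": 0},
], force=10)

```text
t: 29.6
eef_pos: [0.4628, -0.1639, 0.0889]
ee_rot: [-3.142, -0.0, -1.571]
force: [0.6, -1.4, 0.7]
width: 0.0323
gripper_force: 10.0
```

Call:
move_arm([
  {"jaw": -1, "dx": 0, "dy": 0, "dz": -0.01, "twist": 0},
  {"jaw": -1, "dx": 0, "dy": 0, "dz": -0.02, "twist": 0},
  {"jaw": -1, "dx": 0, "dy": 0, "dz": -0.03, "twist": 0},
  {"jaw": -1, "dx": 0, "dy": 0, "dz": -0.03, "twist": 0},
  {"jaw": -1, "dx": 0, "dy": 0, "dz": -0.03, "twist": 0},
  {"jaw": -1, "dx": 0, "dy": 0, "dz": -0.03, "twist": 0},
  {"jaw": -1, "dx": 0, "dy": 0, "dz": -0.02, "twist": 0},
  {"jaw": -1, "dx": -0.015, "dy": 0, "dz": 0, "twist": 0},
  {"jaw": -1, "dx": -0.03, "dy": 0, "dz": 0, "twist": 0},
  {"jaw": -1, "dx": -0.03, "dy": 0, "dz": 0, "twist": 0},
  {"jaw": -1, "dx": -0.03, "dy": 0, "dz": 0, "twist": 0},
  {"jaw": -1, "dx": -0.03, "dy": 0, "dz": 0, "twist": 0},
])

```text
t: 30.6
eef_pos: [0.4622, -0.0278, 0.259]
ee_rot: [3.142, 0.0, -1.571]
force: [1.1, 0.1, -0.0]
width: 0.0322
gripper_force: 10.0
```

Call:
move_arm([
  {"jaw": -1, "dx": -0.03, "dy": 0, "dz": 0, "twist": 0},
  {"jaw": -1, "dx": -0.03, "dy": 0, "dz": 0, "twist": 0},
  {"jaw": -1, "dx": -0.03, "dy": 0, "dz": 0, "twist": 0},
  {"jaw": -1, "dx": -0.03, "dy": 0, "dz": 0, "twist": 0},
  {"jaw": -1, "dx": -0.03, "dy": 0, "dz": 0, "twist": 0},
  {"jaw": -1, "dx": -0.03, "dy": 0, "dz": 0, "twist": 0},
  {"jaw": -1, "dx": -0.03, "dy": 0, "dz": 0, "twist": 0},
  {"jaw": -1, "dx": -0.03, "dy": 0, "dz": 0, "twist": 0},
  {"jaw": -1, "dx": -0.03, "dy": 0, "dz": 0, "twist": 0},
  {"jaw": -1, "dx": -0.03, "dy": 0, "dz": 0, "twist": 0},
  {"jaw": -1, "dx": -0.03, "dy": 0, "dz": 0, "twist": 0},
  {"jaw": -1, "dx": -0.02, "dy": -0.003, "dz": 0, "twist": 0},
])

```text
t: 31.6
eef_pos: [0.4652, 0.3234, 0.2587]
ee_rot: [3.141, -0.0, -1.57]
force: [0.4, 0.5, -0.2]
width: 0.0322
gripper_force: 10.0
```

Call:
move_arm([
  {"jaw": -1, "dx": -0.01, "dy": 0, "dz": 0, "twist": 0},
  {"jaw": -1, "dx": 0, "dy": 0, "dz": 0, "twist": 0},
  {"jaw": -1, "dx": 0, "dy": 0, "dz": 0, "twist": 0},
])

```text
t: 31.85
eef_pos: [0.4653, 0.3308, 0.2584]
ee_rot: [3.141, -0.001, -1.57]
force: [0.4, -0.1, -1.1]
width: 0.0323
gripper_force: 10.0
```

Run:
```python
from h import *
look(['dropper','oblong_plate'],pic='w9')
sil('wrist','oblong_plate',.006)
```

```text
31.85 [0.4653 0.3308 0.2584] [ 3.1406e+00 -1.0000e-03 -1.5703e+00] 0.0323 [ 0.4 -0.1 -1.1] 9.99405081822033
wrist dropper [([0.4611, 0.331, 0.1694], 0.71)]
wrist oblong_plate [([0.4644, 0.3335, 0.0023], 0.86), ([0.6853, 0.3504, 0.0017], 0.62), ([0.4612, 0.3313, 0.17], 0.56)]
sil oblong_plate 0.91 [np.int64(223), np.int64(340), np.int64(161), np.int64(224)] ((0.4649541676044464, 0.3323970437049866), (0.07049814611673355, 0.1294141560792923), 88.29315948486328) ((0.465358704328537, 0.33222952485084534), 0.07189194113016129)
sil oblong_plate 0.85 [np.int64(24), np.int64(144), np.int64(171), np.int64(238)] ((0.6872233152389526, 0.3459619879722595), (0.07257776707410812, 0.132602259516716), 85.81501007080078) ((0.686855673789978, 0.3455955982208252), 0.07317047566175461)
```

View pics/w9.png

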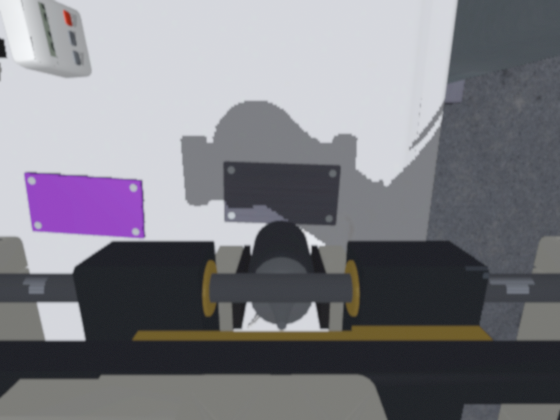

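The dropper hangs upright above the grey plate (223–340, 161–224), centred within about 1 mm. Lowering.

Call:
move_arm([
  {"jaw": -1, "dx": -0.001, "dy": 0, "dz": 0.01, "twist": 0},
  {"jaw": -1, "dx": 0, "dy": 0, "dz": 0.025, "twist": 0},
  {"jaw": -1, "dx": 0, "dy": 0, "dz": 0.03, "twist": 0},
  {"jaw": -1, "dx": 0, "dy": 0, "dz": 0.03, "twist": 0},
  {"jaw": -1, "dx": 0, "dy": 0, "dz": 0.025, "twist": 0},
  {"jaw": -1, "dx": 0, "dy": 0, "dz": 0.02, "twist": 0},
  {"jaw": -1, "dx": 0, "dy": 0, "dz": 0.012, "twist": 0},
  {"jaw": -1, "dx": 0, "dy": 0, "dz": 0.006, "twist": 0},
  {"jaw": -1, "dx": 0, "dy": 0, "dz": 0.002, "twist": 0},
  {"jaw": -1, "dx": 0, "dy": 0, "dz": 0, "twist": 0},
  {"jaw": -1, "dx": 0, "dy": 0, "dz": 0, "twist": 0},
  {"jaw": -1, "dx": 0, "dy": 0, "dz": 0, "twist": 0},
])

```text
t: 33.05
eef_pos: [0.4661, 0.3325, 0.1]
ee_rot: [-3.14, 0.002, -1.571]
force: [0.5, 0.7, -0.6]
width: 0.0323
gripper_force: 10.0
```

Call:
move_arm([
  {"jaw": -1, "dx": 0, "dy": 0, "dz": 0.001, "twist": 0},
  {"jaw": -1, "dx": 0, "dy": 0, "dz": 0, "twist": 0},
  {"jaw": -1, "dx": 0, "dy": 0, "dz": 0, "twist": 0},
])

```text
t: 33.3
eef_pos: [0.4658, 0.3322, 0.0984]
ee_rot: [-3.141, 0.001, -1.571]
force: [-0.1, 0.2, -0.6]
width: 0.032
gripper_force: 10.0
```

Call:
move_arm([
  {"jaw": -1, "dx": 0, "dy": 0, "dz": 0.0006, "twist": 0},
  {"jaw": -1, "dx": 0, "dy": 0, "dz": 0, "twist": 0},
  {"jaw": -1, "dx": 0, "dy": 0, "dz": 0, "twist": 0},
])

```text
t: 33.55
eef_pos: [0.4657, 0.332, 0.0974]
ee_rot: [3.142, 0.0, -1.571]
force: [-0.6, 0.6, -1.1]
width: 0.0322
gripper_force: 10.0
```

Call:
move_arm([
  {"jaw": -1, "dx": 0, "dy": 0, "dz": 0.0007, "twist": 0},
  {"jaw": -1, "dx": 0, "dy": 0, "dz": 0.0007, "twist": 0},
  {"jaw": -1, "dx": 0, "dy": 0, "dz": 0, "twist": 0},
  {"jaw": -1, "dx": 0, "dy": 0, "dz": 0, "twist": 0},
])

```text
t: 33.88
eef_pos: [0.4657, 0.332, 0.0958]
ee_rot: [3.141, -0.0, -1.571]
force: [-0.1, 0.0, -0.4]
width: 0.032
gripper_force: 10.0
```

Call:
move_arm([
  {"jaw": -1, "dx": 0, "dy": 0, "dz": 0.0006, "twist": 0},
  {"jaw": -1, "dx": 0, "dy": 0, "dz": 0, "twist": 0},
  {"jaw": -1, "dx": 0, "dy": 0, "dz": 0, "twist": 0},
])

```text
t: 34.13
eef_pos: [0.4657, 0.332, 0.0953]
ee_rot: [3.142, -0.0, -1.571]
force: [-0.4, 1.0, -1.7]
width: 0.0321
gripper_force: 10.0
```

Call:
move_arm([
  {"jaw": -1, "dx": 0, "dy": 0, "dz": 0.0006, "twist": 0},
  {"jaw": -1, "dx": 0, "dy": 0, "dz": 0, "twist": 0},
  {"jaw": -1, "dx": 0, "dy": 0, "dz": 0, "twist": 0},
])

```text
t: 34.38
eef_pos: [0.4658, 0.3322, 0.095]
ee_rot: [-3.141, 0.0, -1.571]
force: [-0.8, -0.3, 2.0]
width: 0.032
gripper_force: 10.0
```

Call:
move_arm([
  {"jaw": -1, "dx": 0, "dy": 0, "dz": 0.0004, "twist": 0},
  {"jaw": -1, "dx": 0, "dy": 0, "dz": 0, "twist": 0},
  {"jaw": -1, "dx": 0, "dy": 0, "dz": 0, "twist": 0},
])

```text
t: 34.63
eef_pos: [0.4658, 0.3322, 0.0949]
ee_rot: [-3.141, 0.0, -1.571]
force: [-0.9, -0.6, 5.3]
width: 0.0325
gripper_force: 10.0
```

Call:
move_arm([
  {"jaw": -0.2, "dx": 0, "dy": 0, "dz": 0, "twist": 0},
  {"jaw": -0.1, "dx": 0, "dy": 0, "dz": 0, "twist": 0},
  {"jaw": 0.1, "dx": 0, "dy": 0, "dz": 0, "twist": 0},
  {"jaw": 0.4, "dx": 0, "dy": 0, "dz": 0, "twist": 0},
  {"jaw": 0.6, "dx": 0, "dy": 0, "dz": 0, "twist": 0},
  {"jaw": 0.6, "dx": 0, "dy": 0, "dz": 0, "twist": 0},
  {"jaw": 0.6, "dx": 0, "dy": 0, "dz": 0, "twist": 0},
  {"jaw": 0.6, "dx": 0, "dy": 0, "dz": -0.01, "twist": 0},
  {"jaw": 0.6, "dx": 0, "dy": 0, "dz": -0.03, "twist": 0},
  {"jaw": 0.6, "dx": 0, "dy": 0, "dz": -0.04, "twist": 0},
  {"jaw": 0.6, "dx": 0, "dy": 0, "dz": -0.04, "twist": 0},
  {"jaw": 0.6, "dx": 0, "dy": 0, "dz": -0.04, "twist": 0},
])

```text
t: 35.63
eef_pos: [0.4655, 0.3316, 0.257]
ee_rot: [-3.141, -0.0, -1.571]
force: [1.1, 0.1, -0.7]
width: 0.0704
gripper_force: 0.0
```

Call:
move_arm([
  {"jaw": 0.6, "dx": 0, "dy": 0, "dz": -0.04, "twist": 0},
  {"jaw": 0.6, "dx": 0.0, "dy": 0, "dz": 0, "twist": 0},
  {"jaw": 0.6, "dx": 0, "dy": 0, "dz": 0, "twist": 0},
])

```text
t: 35.88
eef_pos: [0.4663, 0.3327, 0.2984]
ee_rot: [-3.137, 0.005, -1.571]
force: [-0.7, 0.4, -0.4]
width: 0.0706
gripper_force: 0.0
```

Run:
```python
from h import *
look(['dropper','oblong_plate'],pic='w10')
look(['sample_jar','white_bottle','dropper','round_mat','square_mat','oblong_plate','lab_timer','glass_beaker','tape_roll'],'top',pic='top1')
look(['sample_jar','white_bottle','dropper','square_mat','lab_timer','glass_beaker','tape_roll'],'scene',pic='scene1')
a=cv2.imread('pics/w10.png');b=cv2.imread('pics/top1.png');c=cv2.imread('pics/scene1.png')[120:330,160:440]
cv2.imwrite('pics/comb.png',np.vstack([np.hstack([cv2.resize(a,(400,300)),cv2.resize(b,(400,300))]),cv2.resize(c,(800,300))]))
```

```text
35.88 [0.4663 0.3327 0.2984] [-3.1375  0.0053 -1.5706] 0.0706 [-0.7  0.4 -0.4] 0.0
wrist dropper [([0.4618, 0.3304, 0.0069], 0.91)]
wrist oblong_plate [([0.4653, 0.3328, -0.0009], 0.83), ([0.6861, 0.3481, -0.0004], 0.79)]
36.03 [0.4652 0.3316 0.2937] [ 3.1404e+00 -9.0000e-04 -1.5709e+00] 0.07 [ 0.1  0.6 -0.9] 0.0
top sample_jar [([0.4704, -0.2986, 0.0058], 0.71)]
top white_bottle [([0.5268, -0.0102, 0.0096], 0.65)]
top dropper [([0.4673, 0.3291, 0.004], 0.55), ([0.661, -0.1409, -0.0009], 0.49)]
top round_mat [([0.4653, -0.2963, 0.0015], 0.8)]
top square_mat [([0.5271, -0.0099, -0.0029], 0.96), ([0.3695, -0.0447, 0.0017], 0.6)]
top oblong_plate [([0.6908, 0.3478, 0.0012], 0.89), ([0.4674, 0.3357, 0.0032], 0.77)]
top lab_timer [([0.6748, 0.1799, 0.0032], 0.79)]
top glass_beaker [([0.6586, -0.1386, 0.0008], 0.71), ([0.4684, 0.327, 0.0025], 0.21)]
top tape_roll [([0.3687, -0.0457, 0.0005], 0.55)]
36.53 [0.4658 0.332  0.2941] [ 3.1414e+00 -3.0000e-04 -1.5708e+00] 0.0702 [ 0.2 -0.2 -0.3] 0.0
scene sample_jar [([0.4681, -0.2948, 0.0099], 0.79), ([0.4669, -0.2954, 0.0031], 0.38)]
scene white_bottle [([0.5319, -0.0068, 0.0037], 0.57)]
scene dropper [([0.4653, 0.3273, 0.0051], 0.55)]
scene square_mat [([0.5255, -0.0073, -0.0028], 0.78)]
scene lab_timer []
scene glass_beaker []
scene tape_roll [([0.367, -0.0463, 0.0003], 0.55), ([0.6561, -0.1359, 0.0025], 0.5), ([0.4675, -0.2961, 0.0098], 0.28)]
```

View pics/comb.png

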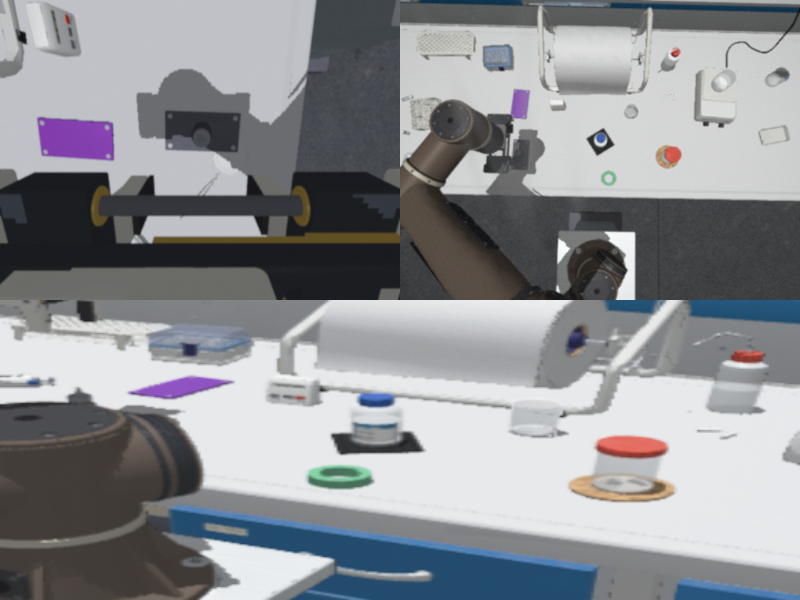

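All three stand upright in the middle of their mats: the dropper on the grey plate at (201,135), the bottle on the black mat, the jar on the cork. The timer, beaker and tape read where they did at the start.

```bash
python3 -c "
from station import arm
print(arm.job_done())"
```

```text
the job is handed in; nothing more can be done
None
```

The job is handed in: the jar is on the cork mat, the white bottle on the black mat and the dropper on the steel plate, all upright and within about 5 mm of centre by the last camera readings, with the timer, beaker and tape left where they were.

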